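Bring the pepper mill round on the lazy susan

TASK

Turn the lazy susan by pressing a fingertip lightly on its raised wooden rim and dragging it round, without gripping the rim or touching the things that stand on it, until the tall pepper mill stands right at the front, over the tongue that sticks out of the foot, and let go. Then lift the pepper mill off and stand it upright in the middle of the cork coaster. Never load the tray with more than 15 N, and leave the other things on it and the mug alone.

Things in the scene. Friction and masses are not known exactly. Their poses are not given: they have to be found in the camera images.
- stand: Fixed wooden foot of the lazy susan, a round disc 190 mm in diameter, 19 mm high. Origin: centre of its underside, on the turning axis, on the worktop. A tongue 22 mm wide sticks out along its own -x axis (the front, roughly towards the robot) to 216 mm from the axis, its top 10 mm above the worktop. z up.
- tray: Round wooden tray, turns either way without end about its z axis. Origin: on the axis, at its underside, 20 mm above the worktop; things stand on its flat top, 12 mm above that. All round runs a raised flat-topped rim 18 mm wide, centre line of radius 165 mm. The rim is warped: its top lies 20 to 28 mm above the origin, so it must be felt. x, y turn with it.
- tray_top (a point): Centre of the tray's flat top, on the axis. The bearing is stiff: the tray stays where it is left and takes about 0.45 N m (some 3 N along the rim) to turn, more when faster. A fingertip dragged along the rim slips unless it presses with at least 4.5 to 6 N; over 15 N is too much. Its hard rim sinks straight down about 0.5 mm under 15 N and springs back.
- pepper_mill: Loose dark wooden pepper mill, 150 mm high, the tallest thing on the tray; body 58 mm wide, round head 50 mm wide from 109 to 139 mm above its foot, small knob on top, 0.14 to 0.24 kg. Origin: centre of its underside. It stands 70 to 95 mm from the tray's axis, to the left or right, 55 to 100 degrees from the tongue. At the front means over the line of the tongue within 14 mm.
- salt_shaker: Loose salt shaker, 44 mm in diameter, 90 mm high, on the tray 70 to 95 mm from the axis, on the other side from the mill. Leave alone. Origin: centre of its underside, z up.
- spice_tin: Loose round white tin, 65 mm in diameter, 62 mm high, on the tray 70 to 105 mm from the axis, towards the back. Leave alone. Origin: centre of its underside, z up.
- egg_cup: Loose pale stoneware egg cup, 47 mm in diameter, 48 mm high, on the tray 70 to 105 mm from the axis, towards the back. Leave alone. Origin: centre of its underside, z up.
- coaster: Round cork coaster, 96 mm in diameter, 8 mm thick, stuck to the worktop to the left or right in front of the tray. Origin: centre of its underside, z up; the mill goes on its middle, its foot 8 mm above the origin.
- mug: Loose small terracotta-coloured mug, 64 mm wide, 88 mm over its handle, 49 mm high, on the worktop on the other side from the coaster. Leave alone. Origin: in its underside, z up.

How it is judged:
On the way, in this order (a step that is already met when the one before it is completed fails the run):
1. the rim is pressed and dragged while the mill is still away from the front (contact force between the fingers and tray above 1.5 N and angular speed of tray above 0.03 rad/s and (y of pepper_mill in the frame of stand above 0.03 m or y of pepper_mill in the frame of stand below -0.03 m)), for 0.1 s.
2. the mill stands on the tray over the line of the tongue within 14 mm, the tray still and let go (y of pepper_mill in the frame of stand between -0.014 and 0.014 m and x of pepper_mill in the frame of stand below -0.05 m and horizontal distance between pepper_mill and tray below 0.125 m and angle between pepper_mill's own z axis and vertical below 0.1 rad and z of pepper_mill in the frame of tray below 0.017 m and angular speed of tray below 0.05 rad/s and contact force between the fingers and tray below 0.3 N), for 0.2 s.
3. the mill is lifted off the tray (z of pepper_mill in the frame of tray above 0.03 m), for 0.1 s.
At the end, for the whole second after the job is handed in: The pepper mill stands upright on the coaster, its centre within 22 mm of the coaster's, at rest; the salt shaker, the tin and the egg cup still stand upright on the tray; the tray and the mug are still (horizontal distance between pepper_mill and coaster below 0.022 m and z of pepper_mill in the frame of coaster between 0.005 and 0.011 m and angle between pepper_mill's own z axis and vertical below 0.08 rad and linear speed of each of pepper_mill, mug below 0.02 m/s and angular speed of tray below 0.05 rad/s and horizontal distance between each of salt_shaker, spice_tin, egg_cup and tray below 0.125 m and z of each of salt_shaker, spice_tin, egg_cup in the frame of tray below 0.017 m and angle between each of salt_shaker, spice_tin, egg_cup's own z axis and vertical below 0.1 rad); the robot touches nothing.
It fails at once if the tray is pressed, pushed or gripped with more than 15 N (contact force between any of the fingers, the arm and tray above 15 N).
It fails at once if the pepper mill is touched while it still stands on the tray away from the front (contact force between any of the fingers, the arm and pepper_mill above 0.5 N and horizontal distance between pepper_mill and tray below 0.13 m and z of pepper_mill in the frame of tray below 0.016 m and (y of pepper_mill in the frame of stand above 0.03 m or y of pepper_mill in the frame of stand below -0.03 m or x of pepper_mill in the frame of stand above 0 m)).
It fails at once if the pepper mill is tipped over (angle between pepper_mill's own z axis and vertical above 0.6 rad).
It fails at once if another thing on the tray is touched or tipped (contact force between any of the fingers, the arm and salt_shaker above 1 N or contact force between any of the fingers, the arm and spice_tin above 1 N or contact force between any of the fingers, the arm and egg_cup above 1 N or angle between any of salt_shaker, spice_tin, egg_cup's own z axis and vertical above 0.35 rad).
It fails at once if the mug is moved (distance of mug from where it was at the start of the episode above 0.02 m).
It also fails if it takes over 67 s, if anything falls off the work surface, if the arm or the gripper's body presses on something with over 40 N, if the wrist force passes 120 N, or if a joint passes its speed limit or range.

ROBOT

A 7-joint arm with a two-finger parallel gripper is mounted at the origin on a cart in front of the work surface, level with it; the furniture and walls round the work are solid. World frame = base frame: x ahead of the robot, y to its left, z up, the work surface at z = 0. Lengths are in m, angles in rad, forces in N, time in s.
With the tool pointing down it reaches from about 0.425 to 1.025 m from the base axis. Payload 3.6 kg.
Tool frame: the origin (TCP) lies between the finger pads; the fingertips stand 14 mm ahead of it and the grasp point (between the pads) lies 5 mm behind it (arm.tips_ahead is the distance from the TCP to the fingertips, in m); z points along the fingers, y is the direction in which the jaws open and shut (so a half turn about z gives the same grasp; the last joint's range is limited). The gripper opens to 85 mm and grips with 20 to 120 N. Pads are 22 mm wide; open, the fingers measure 114 mm over their backs; the gripper's body (76 mm by 85 mm) begins 54 mm behind the grasp point. The pads swing forward as they close: fully open they stand 13 mm farther back than shut.
Start: joints at [-1.365, 0.591, 0.048, 1.609, -0.033, 0.943, -0.034], TCP at [0.214, 0.693, 0.245] pointing down, gripper open.
Joint ranges: [-2.69, 2.69], [-0.47, 2.24], [-1.27, 1.36], [0.19, 2.51], [-1.53, 4.68], [0.08, 2.07], [-3.09, 3.09]. Speed limits (rad/s): [2.57, 2.57, 3.14, 3.14, 3.14, 3.14, 3.14].

INTERFACE

Orientations are given as a unit quaternion [x, y, z, w].
In Python, from plant import arm gives the robot as it stands.
- The arm moves only by the tool drive_tool, never from a script. Its argument "steps" is a list of rows, each a list of 5 numbers: the shift along the tool's x, y, z in mm, then the turn about the tool's z in rad, then the finger opening in mm, from 0 to 85.4. A call has exactly 10 rows; each row is the pose to reach, as a shift and turn from the pose commanded when the call began, along the tool's axes at that moment; what a row does not reach only later rows make up. A row lasts 1/10 s, in which the tool goes at most 50 mm and 8.59 degrees, less where a joint would pass 70% of its speed; a pose out of reach is approached as far as the arm can. A call with a gripper value outside its range is refused whole. The fingers move at their own pace and stop on an object; "force" is the grip in N (left out, the last holds). Time passes only in rows, so rows that repeat a pose let the fingers close, or fill a call up. It gives the time, the measured TCP pose, the force and the opening at its end, in the units of the state.
- arm.sense(): the state, without advancing time (a new reading comes with each control period).
- arm.capture(name): name is "scene" or "top" or "wrist"; returns a dict with "frame" (420x560x3 uint8, red, green, blue), "vertical_fov" (degrees; the focal length in pixels is half the picture's height over the tangent of half this angle, whatever the lens; pixels are square), "cx", "cy" (the principal point, pixels), "cam_to_world" (4x4, takes a point from camera to world coordinates); the wrist camera has in their place "T_tool_cam" (4x4, takes a point from camera to tool coordinates, whose origin is the TCP and whose axes are the flange's). Camera axes: x right, y up, looking along -z (the intrinsics and any distortion apply to the point x, -y, -z); pixel columns grow to the right and rows downward; lengths in m; the calibration is good to about 2 mm. The wrist camera is an equidistant fisheye: a pixel r from the principal point sees the ray r / f radians off the axis. A picture is of the moment at which its call begins: read the wrist's pose just before it. There is no depth.
- arm.hand_in(): hands the job in, once; it reports no verdict.
The state is a dict: "t": time; "q": joint angles; "joint_velocities": joint speeds; "effort": joint torques, N m; "tcp_pos": TCP position; "ee_rot": TCP orientation; "contact_force": force on the tool from outside, world axes, zero at the start; "moment": the same for the moment, N m; "opening": finger opening in m.
Only numpy, scipy, OpenCV 4.12 (cv2) and the standard library are available. Lean on these libraries where they do the work, as an engineer would, in place of code of your own. Each camera call takes 0.05 s, during which the arm holds its last target. There are 200 camera calls.

## Working session

There is one attempt and no reset: what is moved stays moved. The work goes in short steps, Python scripts to look and compute and a tool call to move; the robot and the scene stay as the last step left them, time stands still between calls to the robot, and variables do not carry over. Pictures are saved under pics/ and viewed, about 8 in all and at most 12, crops included, and the job is handed in when it is done.

Besides the shell and the picture viewer there is one more tool, called after "Request:" in YAML: its name, and indented under it one key for each argument. drive_tool: Moves the arm, as the interface text tells. Its arguments: {"type":"object","properties":{"steps":{"type":"array"},"force":{"type":"number"}},"required":["steps"]}

```bash
mkdir -p pics; ls; python3 - <<'E'
from plant import arm
import cv2,numpy as np
s=arm.sense();print(s)
for n in("scene","top"):
    c=arm.capture(n);cv2.imwrite(f"pics/{n}0.png",c["frame"][:,:,::-1]);print(n,c["vertical_fov"],c["cx"],c["cy"],np.round(c["cam_to_world"],4).tolist(),[k for k in c])
E
```

```text
pics
{'t': 0.0, 'q': array([-1.36449938,  0.59207406,  0.04825971,  1.60987226, -0.0332822 ,
        0.94269247, -0.0336605 ]), 'joint_velocities': array([-0.00019767,  0.00069795, -0.00064696,  0.00111761, -0.00104123,
        0.00042486,  0.00013585]), 'effort': array([-7.01719400e-04, -5.48684371e+01,  1.54612284e+00, -1.98130167e+01,
        9.35330900e-03,  8.54812068e-03,  2.03274261e-06]), 'tcp_pos': array([0.21384307, 0.69188863, 0.24415366]), 'ee_rot': array([ 1.49257311e-01,  9.88797754e-01, -1.11592943e-03, -1.09406317e-04]), 'contact_force': array([ 0.86392381,  0.02865057, -0.42297255]), 'moment': array([-9.03151109e-03, -1.83734413e-05, -2.68574825e-02]), 'opening': 0.08529255226142687}
scene 54.538890956695745 276.4057819860127 204.03128269012012 [[0.4919, 0.6204, -0.6109, -0.0258], [-0.8706, 0.3432, -0.3524, -0.3594], [-0.0089, 0.7052, 0.7089, 0.7423], [0.0, 0.0, 0.0, 1.0]] ['frame', 'vertical_fov', 'cx', 'cy', 'cam_to_world']
top 45.19282330487678 275.1134550729687 216.46045403609332 [[-0.0141, 0.9898, -0.1417, 0.4121], [-0.9998, -0.016, -0.0124, -0.0149], [-0.0146, 0.1415, 0.9898, 1.2235], [0.0, 0.0, 0.0, 1.0]] ['frame', 'vertical_fov', 'cx', 'cy', 'cam_to_world']
```

View pics/top0.png

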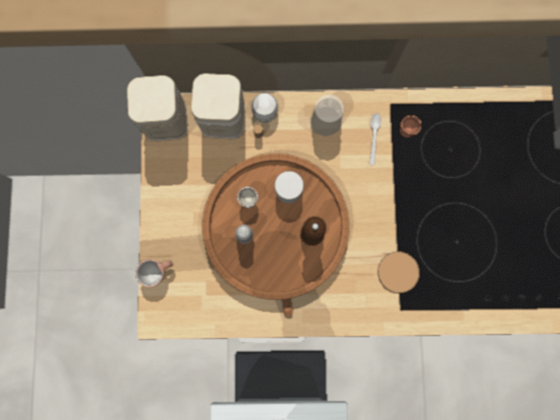

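View pics/scene0.png

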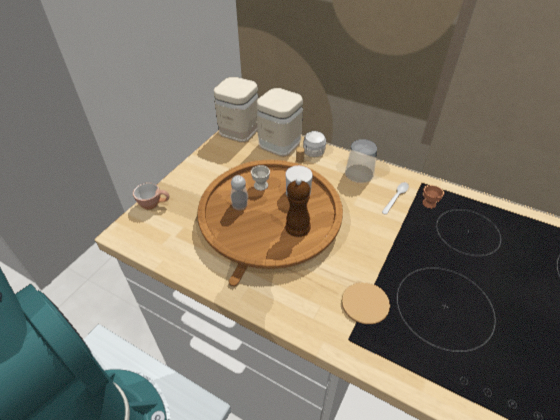

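```bash
cat > h.py <<'E'
from plant import arm
import cv2,numpy as np
from scipy.spatial.transform import Rotation as R
def ray(c,uv):
    uv=np.atleast_2d(uv).astype(float);h=c["frame"].shape[0]
    f=h/2/np.tan(np.radians(c["vertical_fov"])/2)
    d=np.c_[(uv[:,0]-c["cx"])/f,-(uv[:,1]-c["cy"])/f,-np.ones(len(uv))]
    T=np.array(c["cam_to_world"]);return T[:3,3],d@T[:3,:3].T
def onz(c,uv,z):
    o,d=ray(c,uv);return o+d*((z-o[2])/d[:,2])[:,None]
def two(c1,u1,c2,u2):
    o1,d1=ray(c1,u1);o2,d2=ray(c2,u2);d1=d1[0];d2=d2[0]
    A=np.c_[d1,-d2];s=np.linalg.lstsq(A,o2-o1,rcond=None)[0]
    p,q=o1+s[0]*d1,o2+s[1]*d2;return (p+q)/2,np.linalg.norm(p-q)
def tool(dw,s=None):  # world shift -> tool axes mm
    s=s or arm.sense();return R.from_quat(s["ee_rot"]).inv().apply(dw)*1000
def yaw(s): # tool x axis angle in world
    m=R.from_quat(s["ee_rot"]).as_matrix();return np.arctan2(m[1,0],m[0,0]),np.arctan2(m[1,1],m[0,1])
E
python3 - <<'E'
from h import *
c=arm.capture("top");s=arm.capture("scene")
hsv=cv2.cvtColor(c["frame"],cv2.COLOR_RGB2HSV)
print({n:hsv[v,u].tolist() for n,(u,v) in dict(rim=(208,240),tray=(280,270),tongue=(287,308),coast=(399,272),wood=(360,260),mill=(308,225)).items()})
m=((hsv[...,0]<14)&(hsv[...,1]>120)&(hsv[...,2]>20)).astype(np.uint8)
m=cv2.morphologyEx(m,cv2.MORPH_OPEN,np.ones((9,9)))
n,l,st,ce=cv2.connectedComponentsWithStats(m)
for i in range(1,n):print(st[i],ce[i])
k=max(range(1,n),key=lambda i:st[i][4])
ct=max(cv2.findContours((l==k).astype(np.uint8),0,1)[0],key=len)[:,0]
P=onz(c,ct,0.042)[:,:2]
(x,y),r=cv2.minEnclosingCircle(P.astype(np.float32));print("tray",x,y,r)
A=np.c_[2*P,np.ones(len(P))];b=np.linalg.lstsq(A,(P**2).sum(1),rcond=None)[0];print(b[:2],np.sqrt(b[2]+b[0]**2+b[1]**2))
print("tongue tip top px",onz(c,[[287,314],[287,308]],0.01))
print("coaster",onz(c,[[399,272]],0.008))
print("mill knob",two(c,[314.5,227],s,[298,181]))
print("mug",onz(c,[[150,272],[172,264]],0.04),"salt",two(c,[245,231],s,[239,178]),"tin top",onz(c,[289,184],.094),"egg",onz(c,[248,196],.08))
mm=c["frame"][270:340,260:320];cv2.imwrite("pics/t.png",np.hstack([cv2.resize(mm[:,:,::-1],None,fx=6,fy=6),cv2.resize(c["frame"][200:270,280:340,::-1],None,fx=6,fy=6)]))
E
```

```text
{'rim': [13, 133, 149], 'tray': [12, 133, 148], 'tongue': [13, 134, 143], 'coast': [15, 109, 194], 'wood': [18, 83, 219], 'mill': [12, 145, 81]}
[  203   154   145   145 13493] [274.79396724 230.85562884]
[286 157  10  13 126] [290.35714286 162.85714286]
tray 0.5611350536346436 0.001832299050875008 0.17411628365516663
[0.55099001 0.00496229] 0.15688611775171216
tongue tip top px [[ 0.35257684 -0.0244989   0.01      ]
 [ 0.36653859 -0.02474176  0.01      ]]
coaster [[ 0.44746989 -0.29355029  0.008     ]]
mill knob (array([ 0.53884198, -0.08453292,  0.17905642]), np.float64(0.002384340391247205))
mug [[0.45498268 0.29472663 0.04      ]
 [0.47289641 0.24334135 0.04      ]] salt (array([0.53883451, 0.06498073, 0.12353347]), np.float64(0.001196475439138308)) tin top [[ 0.64816882 -0.03347002  0.094     ]] egg [[0.62451703 0.06126134 0.08      ]]
```

View pics/t.png

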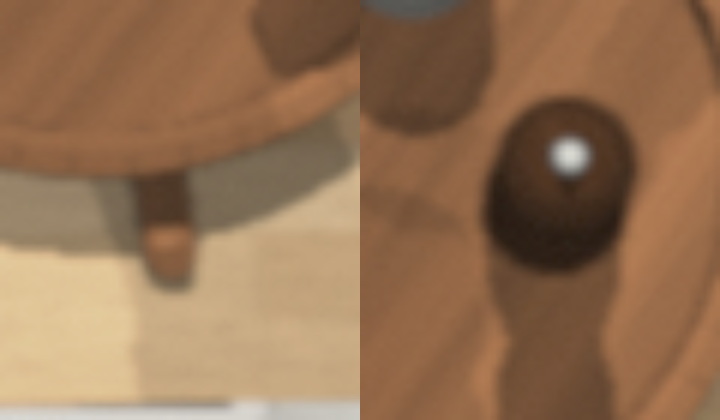

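```bash
python3 - <<'E'
from h import *
s=arm.sense();a=np.radians(140);C=np.array([.561,.002])
t=np.r_[C+.165*np.array([np.cos(a),np.sin(a)]),.12]
print(t,tool(t-s["tcp_pos"],s),np.degrees(yaw(s)),arm.tips_ahead)
E
```

```text
[0.43460267 0.10805996 0.12      ] [-383.24113959 -492.7509464   125.32749108] [162.82637009  72.82636162] 0.014
```

Request:
drive_tool:
  steps:
    - [-30, -40, 0, 0, 0]
    - [-60, -78, 0, 0.1, 0]
    - [-91, -117, 0, 0.2, 0]
    - [-121, -156, 0, 0.3, 0]
    - [-151, -195, 0, 0.4, 0]
    - [-182, -234, 0, 0.4, 0]
    - [-212, -273, 0, 0.4, 0]
    - [-243, -312, 0, 0.4, 0]
    - [-273, -351, 0, 0.4, 0]
    - [-304, -390, 0, 0.4, 0]
  force: 30

```text
t: 1.2
tcp_pos: [0.3897, 0.2285, 0.2455]
ee_rot: [0.343, 0.94, 0.0, 0.0]
contact_force: [1.3, -0.2, 0.2]
opening: -0.0003
```

```bash
python3 - <<'E'
from h import *
s=arm.sense();a=np.radians(140);C=np.array([.561,.002])
t=np.r_[C+.165*np.array([np.cos(a),np.sin(a)]),.12]
print(tool(t-s["tcp_pos"],s),np.degrees(yaw(s)),s)
E
```

```text
[-111.86303747  -63.34724197  125.47516034] [139.93877963  49.93878217] {'t': 1.2, 'q': array([-0.82197687,  0.2532844 ,  0.23099138,  2.21082104, -0.09091509,
        0.68535734,  0.34391684]), 'joint_velocities': array([ 0.8792035 , -0.12237597,  0.19119457,  0.1894957 , -0.03420388,
       -0.08111546,  1.08647587]), 'effort': array([-5.28309792e+00, -3.07796180e+01,  7.18696062e-01, -1.45112675e+01,
       -2.18577177e-02,  2.51681535e-01, -7.51008522e-01]), 'tcp_pos': array([0.38970167, 0.22848586, 0.24550589]), 'ee_rot': array([3.42522097e-01, 9.39509722e-01, 2.75648053e-04, 1.38952930e-04]), 'contact_force': array([ 1.25254223, -0.24729843,  0.15473264]), 'moment': array([ 0.04153174, -0.09554023,  0.02750767]), 'opening': -0.00030918897873726756}
```

Request:
drive_tool:
  steps:
    - [-30, -17, 10, 0, 0]
    - [-56, -32, 30, 0, 0]
    - [-84, -47, 60, 0, 0]
    - [-112, -63, 95, 0, 0]
    - [-112, -63, 130, 0, 0]
    - [-112, -63, 160, 0, 0]
    - [-112, -63, 165, 0, 0]
    - [-112, -63, 165, 0, 0]
    - [-112, -63, 165, 0, 0]
    - [-112, -63, 165, 0, 0]

```text
t: 2.2
tcp_pos: [0.4354, 0.1106, 0.0817]
ee_rot: [0.342, 0.94, 0.001, 0.001]
contact_force: [-1.0, -0.2, 0.7]
opening: -0.0001
```

```bash
python3 - <<'E'
from h import *
s=arm.sense();c=arm.capture("wrist");print(s["tcp_pos"],s["contact_force"],s["moment"],s["joint_velocities"].max(),np.degrees(yaw(s)));cv2.imwrite("pics/w1.png",c["frame"][:,:,::-1])
print([arm.sense()["contact_force"].round(2) for _ in range(2)], np.round(c["T_tool_cam"],3).tolist())
E
```

```text
[0.43542079 0.11058176 0.0816717 ] [-0.96109379 -0.18038272  0.68421413] [0.02027769 0.04667986 0.00598511] 0.0031089582180248067 [139.94424198  49.94447152]
[array([-0.2 ,  0.49, -0.77]), array([-0.2 ,  0.49, -0.77])] [[-0.001, 0.959, 0.284, 0.073], [1.0, 0.001, 0.0, -0.001], [0.0, 0.284, -0.959, -0.128], [0.0, 0.0, 0.0, 1.0]]
```

View pics/w1.png

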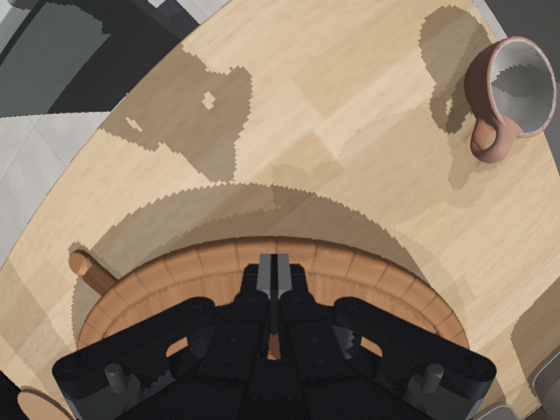

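Request:
drive_tool:
  steps:
    - [0, 0, 4, 0, 0]
    - [0, 0, 8, 0, 0]
    - [0, 0, 12, 0, 0]
    - [0, 0, 15, 0, 0]
    - [0, 0, 17, 0, 0]
    - [0, 0, 17.5, 0, 0]
    - [0, 0, 17.5, 0, 0]
    - [0, 0, 17.5, 0, 0]
    - [0, 0, 17.5, 0, 0]
    - [0, 0, 17.5, 0, 0]

```text
t: 3.25
tcp_pos: [0.4346, 0.11, 0.0629]
ee_rot: [0.343, 0.939, 0.0, 0.0]
contact_force: [-0.2, 0.5, 0.0]
opening: -0.0005
```

Request:
drive_tool:
  steps:
    - [0, 0, 0.1, 0, 0]
    - [0, 0, 0.2, 0, 0]
    - [0, 0, 0.3, 0, 0]
    - [0, 0, 0.4, 0, 0]
    - [0, 0, 0.5, 0, 0]
    - [0, 0, 0.6, 0, 0]
    - [0, 0, 0.7, 0, 0]
    - [0, 0, 0.7, 0, 0]
    - [0, 0, 0.7, 0, 0]
    - [0, 0, 0.7, 0, 0]

```text
t: 4.25
tcp_pos: [0.4345, 0.1099, 0.0621]
ee_rot: [0.343, 0.939, 0.0, 0.0]
contact_force: [0.3, -0.0, -0.1]
opening: 0.0
```

Request:
drive_tool:
  steps:
    - [0, 0, 0.1, 0, 0]
    - [0, 0, 0.2, 0, 0]
    - [0, 0, 0.3, 0, 0]
    - [0, 0, 0.4, 0, 0]
    - [0, 0, 0.5, 0, 0]
    - [0, 0, 0.6, 0, 0]
    - [0, 0, 0.6, 0, 0]
    - [0, 0, 0.6, 0, 0]
    - [0, 0, 0.6, 0, 0]
    - [0, 0, 0.6, 0, 0]

```text
t: 5.25
tcp_pos: [0.4345, 0.11, 0.0615]
ee_rot: [0.343, 0.939, 0.0, 0.0]
contact_force: [-0.1, 0.4, -0.7]
opening: -0.0001
```

Request:
drive_tool:
  steps:
    - [0, 0, 0.1, 0, 0]
    - [0, 0, 0.2, 0, 0]
    - [0, 0, 0.3, 0, 0]
    - [0, 0, 0.4, 0, 0]
    - [0, 0, 0.5, 0, 0]
    - [0, 0, 0.6, 0, 0]
    - [0, 0, 0.6, 0, 0]
    - [0, 0, 0.6, 0, 0]
    - [0, 0, 0.6, 0, 0]
    - [0, 0, 0.6, 0, 0]

```text
t: 6.25
tcp_pos: [0.4345, 0.11, 0.0609]
ee_rot: [0.343, 0.939, 0.0, 0.0]
contact_force: [-0.3, -0.5, 0.6]
opening: 0.0
```

Request:
drive_tool:
  steps:
    - [0, 0, 0.1, 0, 0]
    - [0, 0, 0.2, 0, 0]
    - [0, 0, 0.3, 0, 0]
    - [0, 0, 0.4, 0, 0]
    - [0, 0, 0.5, 0, 0]
    - [0, 0, 0.6, 0, 0]
    - [0, 0, 0.6, 0, 0]
    - [0, 0, 0.6, 0, 0]
    - [0, 0, 0.6, 0, 0]
    - [0, 0, 0.6, 0, 0]

```text
t: 7.25
tcp_pos: [0.4345, 0.11, 0.0603]
ee_rot: [0.343, 0.939, 0.0, 0.0]
contact_force: [0.2, 0.6, 0.1]
opening: -0.0001
```

Request:
drive_tool:
  steps:
    - [0, 0, 0.1, 0, 0]
    - [0, 0, 0.2, 0, 0]
    - [0, 0, 0.3, 0, 0]
    - [0, 0, 0.4, 0, 0]
    - [0, 0, 0.5, 0, 0]
    - [0, 0, 0.6, 0, 0]
    - [0, 0, 0.6, 0, 0]
    - [0, 0, 0.6, 0, 0]
    - [0, 0, 0.6, 0, 0]
    - [0, 0, 0.6, 0, 0]

```text
t: 8.25
tcp_pos: [0.4345, 0.11, 0.0597]
ee_rot: [0.343, 0.939, -0.0, -0.0]
contact_force: [0.1, 0.3, 0.3]
opening: -0.0003
```

Request:
drive_tool:
  steps:
    - [0, 0, 0.1, 0, 0]
    - [0, 0, 0.2, 0, 0]
    - [0, 0, 0.3, 0, 0]
    - [0, 0, 0.4, 0, 0]
    - [0, 0, 0.5, 0, 0]
    - [0, 0, 0.6, 0, 0]
    - [0, 0, 0.6, 0, 0]
    - [0, 0, 0.6, 0, 0]
    - [0, 0, 0.6, 0, 0]
    - [0, 0, 0.6, 0, 0]

```text
t: 9.25
tcp_pos: [0.4345, 0.11, 0.0591]
ee_rot: [0.343, 0.939, 0.0, 0.0]
contact_force: [0.3, -0.3, -0.2]
opening: 0.0003
```

Request:
drive_tool:
  steps:
    - [0, 0, 0.1, 0, 0]
    - [0, 0, 0.2, 0, 0]
    - [0, 0, 0.3, 0, 0]
    - [0, 0, 0.4, 0, 0]
    - [0, 0, 0.5, 0, 0]
    - [0, 0, 0.6, 0, 0]
    - [0, 0, 0.6, 0, 0]
    - [0, 0, 0.6, 0, 0]
    - [0, 0, 0.6, 0, 0]
    - [0, 0, 0.6, 0, 0]

```text
t: 10.25
tcp_pos: [0.4345, 0.11, 0.0585]
ee_rot: [0.343, 0.939, -0.0, -0.0]
contact_force: [-0.6, 0.3, -0.5]
opening: 0.0002
```

Request:
drive_tool:
  steps:
    - [0, 0, 0.1, 0, 0]
    - [0, 0, 0.2, 0, 0]
    - [0, 0, 0.3, 0, 0]
    - [0, 0, 0.4, 0, 0]
    - [0, 0, 0.5, 0, 0]
    - [0, 0, 0.6, 0, 0]
    - [0, 0, 0.6, 0, 0]
    - [0, 0, 0.6, 0, 0]
    - [0, 0, 0.6, 0, 0]
    - [0, 0, 0.6, 0, 0]

```text
t: 11.25
tcp_pos: [0.4346, 0.11, 0.0581]
ee_rot: [0.343, 0.939, 0.0, 0.0]
contact_force: [-1.5, 0.9, 5.0]
opening: -0.0002
```

Request:
drive_tool:
  steps:
    - [0, 0, 0.15, 0, 0]
    - [0, 0, 0.3, 0, 0]
    - [-0.03, 3.3, 0.3, 0.02, 0]
    - [-0.13, 6.6, 0.3, 0.04, 0]
    - [-0.35, 10.8, 0.3, 0.065, 0]
    - [-0.67, 14.9, 0.3, 0.09, 0]
    - [-1.1, 19.1, 0.3, 0.115, 0]
    - [-1.63, 23.2, 0.3, 0.14, 0]
    - [-2.13, 26.5, 0.3, 0.16, 0]
    - [-2.69, 29.7, 0.3, 0.18, 0]

```text
t: 12.25
tcp_pos: [0.4548, 0.1301, 0.0579]
ee_rot: [0.426, 0.904, -0.001, -0.001]
contact_force: [-1.9, -2.0, 9.0]
opening: -0.0002
```

```bash
cat > mill.py <<'E'
from h import *
def mill(tag):
    c=arm.capture("top");C=np.array([.561,.002])
    # knob: bright spot surrounded by the dark head
    hsv=cv2.cvtColor(c["frame"],cv2.COLOR_RGB2HSV)
    d=((hsv[...,2]<100)&(hsv[...,1]>110)).astype(np.uint8)
    d=cv2.morphologyEx(d,cv2.MORPH_CLOSE,np.ones((7,7)))
    Y,X=np.mgrid[:420,:560];d[np.hypot(X-276,Y-228)>68]=0
    n,l,st,ce=cv2.connectedComponentsWithStats(d)
    for i in range(1,n):
        if st[i][4]<150: continue
        k=(l==i)&(hsv[...,2]>150)&(hsv[...,1]<90)
        if k.sum()<3: continue
        uv=[X[k].mean(),Y[k].mean()];p=onz(c,uv,.179)[0,:2];r=p-C
        a=np.degrees(np.arctan2(r[1],r[0]))%360
        print("mill",st[i],np.round(uv,1),p.round(4),"r",np.hypot(*r).round(4),"ang",a.round(1))
    cv2.imwrite(f"pics/{tag}.png",c["frame"][:,:,::-1])
E
python3 - <<'E'
from mill import *
s=arm.sense();print(s["tcp_pos"],s["contact_force"],np.degrees(yaw(s)))
mill("d1")
E
```

```text
[0.45477284 0.13011176 0.05793969] [-1.85974515 -1.97428543  8.96245864] [129.51040317  39.51046346]
mill [299 223  25  29 559] [312.8 231.8] [ 0.5281 -0.0798] r 0.0882 ang 248.1
```

Request:
drive_tool:
  steps:
    - [-0.05, 4.15, 0.05, 0.025, 0]
    - [-0.21, 8.3, 0.05, 0.05, 0]
    - [-0.47, 12.4, 0.05, 0.075, 0]
    - [-0.83, 16.6, 0.05, 0.1, 0]
    - [-1.3, 20.7, 0.05, 0.125, 0]
    - [-1.86, 24.8, 0.05, 0.15, 0]
    - [-2.54, 28.9, 0.05, 0.175, 0]
    - [-3.31, 33.0, 0.05, 0.2, 0]
    - [-4.18, 37.0, 0.05, 0.225, 0]
    - [-5.16, 41.1, 0.05, 0.25, 0]

```text
t: 13.3
tcp_pos: [0.4896, 0.1526, 0.058]
ee_rot: [0.536, 0.844, -0.001, -0.001]
contact_force: [-2.4, -0.6, 9.4]
opening: -0.0
```

```bash
python3 - <<'E'
from mill import *
s=arm.sense();print(s["tcp_pos"],s["contact_force"],np.degrees(yaw(s)))
p=s["tcp_pos"][:2]-[.561,.002];print(np.hypot(*p),np.degrees(np.arctan2(p[1],p[0])))
mill("d2")
E
```

```text
[0.48957807 0.15263358 0.05795654] [-2.35739135 -0.59328683  9.37934622] [115.19759202  25.19768096]
0.16670802485879102 115.36766344819574
mill [295 232  24  28 550] [307.8 240.8] [ 0.5097 -0.0688] r 0.0874 ang 234.1
```

Request:
drive_tool:
  steps:
    - [-0.05, 4.15, 0, 0.025, 0]
    - [-0.21, 8.3, 0, 0.05, 0]
    - [-0.47, 12.4, 0, 0.075, 0]
    - [-0.83, 16.6, 0, 0.1, 0]
    - [-1.3, 20.7, 0, 0.125, 0]
    - [-1.86, 24.8, 0, 0.15, 0]
    - [-2.54, 28.9, 0, 0.175, 0]
    - [-3.31, 33.0, 0, 0.2, 0]
    - [-4.18, 37.0, 0, 0.225, 0]
    - [-5.16, 41.1, 0, 0.25, 0]

```text
t: 14.35
tcp_pos: [0.5289, 0.166, 0.058]
ee_rot: [0.637, 0.771, -0.001, -0.001]
contact_force: [-2.4, 0.1, 8.1]
opening: -0.0001
```

Request:
drive_tool:
  steps:
    - [-0.05, 4.15, 0.05, 0.025, 0]
    - [-0.21, 8.3, 0.08, 0.05, 0]
    - [-0.47, 12.4, 0.08, 0.075, 0]
    - [-0.83, 16.6, 0.08, 0.1, 0]
    - [-1.3, 20.7, 0.08, 0.125, 0]
    - [-1.86, 24.8, 0.08, 0.15, 0]
    - [-2.54, 28.9, 0.08, 0.175, 0]
    - [-3.31, 33.0, 0.08, 0.2, 0]
    - [-4.18, 37.0, 0.08, 0.225, 0]
    - [-5.16, 41.1, 0.08, 0.25, 0]

```text
t: 15.35
tcp_pos: [0.5705, 0.1694, 0.058]
ee_rot: [0.728, 0.686, -0.0, -0.001]
contact_force: [-1.1, 1.8, 8.3]
opening: -0.0002
```

```bash
python3 - <<'E'
from mill import *
s=arm.sense();print(s["tcp_pos"],s["contact_force"],np.degrees(yaw(s)))
p=s["tcp_pos"][:2]-[.561,.002];print(np.hypot(*p),np.degrees(np.arctan2(p[1],p[0])))
mill("d3")
E
```

```text
[0.57050544 0.16940363 0.05800125] [-1.11270964  1.79501629  8.25868191] [86.59879952 -3.40105283]
0.16767327880257538 86.75014399840789
mill [ 280  220   46   52 1012] [291.9 253.4] [ 0.4839 -0.0354] r 0.0857 ang 205.9
```

Request:
drive_tool:
  steps:
    - [-0.07, 4.98, 0.02, 0.03, 0]
    - [-0.3, 9.95, 0.04, 0.06, 0]
    - [-0.67, 14.9, 0.05, 0.09, 0]
    - [-1.19, 19.9, 0.05, 0.12, 0]
    - [-1.86, 24.8, 0.05, 0.15, 0]
    - [-2.68, 29.7, 0.05, 0.18, 0]
    - [-3.65, 34.6, 0.05, 0.21, 0]
    - [-4.76, 39.5, 0.05, 0.24, 0]
    - [-6.0, 44.3, 0.05, 0.27, 0]
    - [-7.4, 49.1, 0.05, 0.3, 0]

```text
t: 16.4
tcp_pos: [0.6196, 0.1599, 0.0581]
ee_rot: [0.822, 0.569, 0.0, -0.001]
contact_force: [-2.4, 2.0, 7.4]
opening: -0.0002
```

```bash
python3 - <<'E'
from mill import *
s=arm.sense();print(s["tcp_pos"],s["contact_force"],np.degrees(yaw(s)))
mill("d4")
c=arm.capture("scene");t=cv2.imread("pics/d4.png")
cv2.imwrite("pics/both.png",np.hstack([cv2.resize(t[150:340,180:370],None,fx=3,fy=3)[:,:400*570//570],cv2.resize(c["frame"][150:340,180:310,::-1],None,fx=3,fy=3)]))
E
```

```text
[0.61959602 0.15993257 0.05807549] [-2.437354    1.99201197  7.39334329] [ 69.4190447  -20.58074275]
mill [269 248  24  27 531] [280.2 256.8] [ 0.4772 -0.011 ] r 0.0848 ang 188.8
```

View pics/both.png

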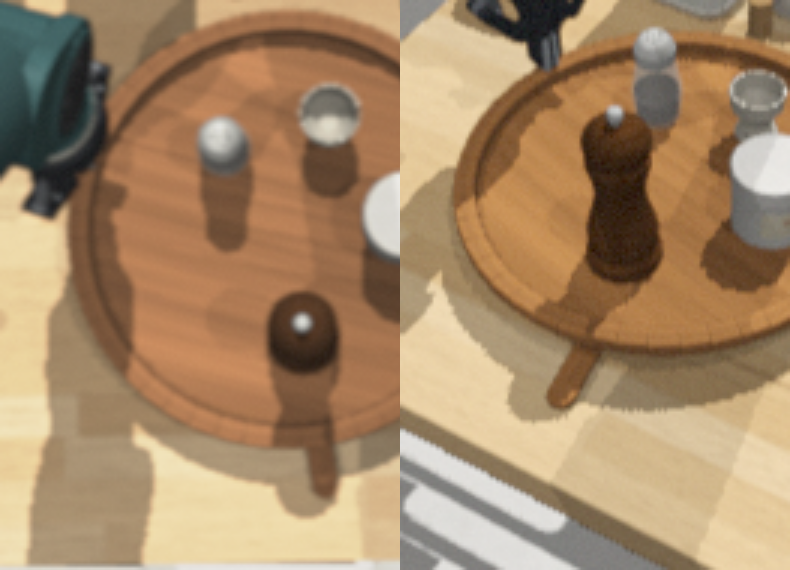

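Request:
drive_tool:
  steps:
    - [0, 0, -1, 0, 0]
    - [0, 0, -4, 0, 0]
    - [0, 0, -20, 0, 0]
    - [0, 0, -60, 0, 0]
    - [0, 0, -100, 0, 0]
    - [0, 0, -140, 0, 0]
    - [0, 0, -180, 0, 0]
    - [0, 0, -200, 0, 40]
    - [0, 0, -200, 0, 85]
    - [0, 0, -200, 0, 85]
  force: 30

```text
t: 17.5
tcp_pos: [0.6194, 0.1584, 0.2578]
ee_rot: [0.822, 0.569, 0.0, -0.0]
contact_force: [0.1, -0.5, -1.3]
opening: 0.0432
```

```bash
python3 - <<'E'
from mill import *
s=arm.sense();print(s["tcp_pos"],s["q"].round(2),np.degrees(yaw(s)))
mill("d5")
c=arm.capture("top");t=onz(c,[288.6,316.3],.01)[0,:2];C=np.array([.561,.002]);u=(t-C)/np.linalg.norm(t-C)
print("tongue",t,np.degrees(np.arctan2(u[1],u[0]))%360)
m=np.array([.478,-.0110]);r=m-C;print("lateral mm",(u[0]*r[1]-u[1]*r[0])*1000)
hsv=cv2.cvtColor(c["frame"],cv2.COLOR_RGB2HSV)
# coaster
w=c["frame"][240:305,365:430].astype(int);hs=hsv[240:305,365:430]
k=((hs[...,1]>98)&(hs[...,2]>130)).astype(np.uint8);k=cv2.morphologyEx(k,cv2.MORPH_OPEN,np.ones((5,5)))
ct=max(cv2.findContours(k,0,1)[0],key=cv2.contourArea);P=onz(c,ct[:,0]+[365,240],.008)[:,:2]
print("coaster",cv2.minEnclosingCircle(P.astype(np.float32)))
p=np.r_[m,.26];print("to mill",tool(p-s["tcp_pos"],s))
E
```

```text
[0.61941205 0.15844232 0.25779345] [-0.8   0.56  0.72  1.82 -0.45  0.93 -0.24] [ 69.42575522 -20.57424093]
mill [269 248  24  27 514] [280. 257.] [ 0.4769 -0.0107] r 0.0851 ang 188.6
tongue [ 0.34718689 -0.02818404] 188.03535843706393
lateral mm 1.2702781636053824
coaster ((0.44804060459136963, -0.2916458547115326), 0.04917820915579796)
to mill [-208.3290104   -72.84723028   -2.28929646]
```

Request:
drive_tool:
  steps:
    - [-41, -14, 0, 0, 85]
    - [-83, -29, 0, 0, 85]
    - [-125, -44, 0, 0, 85]
    - [-166, -58, 0, 0, 85]
    - [-208, -73, 0, 0, 85]
    - [-208, -73, 0, 0, 85]
    - [-208, -73, 15, 0, 85]
    - [-208, -73, 30, 0, 85]
    - [-208, -73, 30, 0, 85]
    - [-208, -73, 30, 0, 85]

```text
t: 18.6
tcp_pos: [0.4782, -0.0104, 0.2268]
ee_rot: [0.822, 0.57, -0.001, -0.0]
contact_force: [0.1, -0.0, -0.0]
opening: 0.085
```

```bash
python3 - <<'E'
from h import *
s=arm.sense();c=arm.capture("wrist");print(s["tcp_pos"],s["opening"],np.degrees(yaw(s)));cv2.imwrite("pics/w2.png",c["frame"][:,:,::-1])
print("to mill",tool(np.r_[.477,-.0107,.152]-s["tcp_pos"],s))
E
```

```text
[ 0.47821883 -0.01039641  0.22680004] 0.08499876800185448 [ 69.44428551 -20.55584148]
to mill [-0.60704311 -0.91672504 74.80250582]
```

View pics/w2.png

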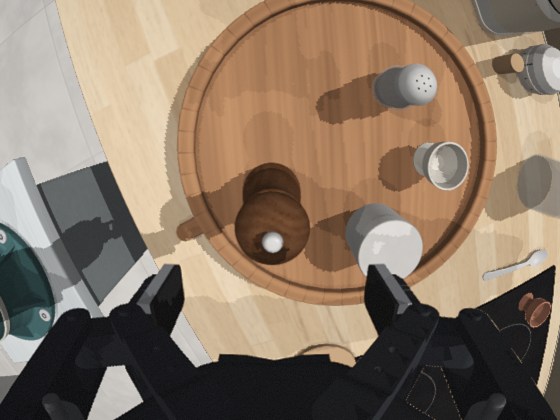

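Request:
drive_tool:
  steps:
    - [-0.5, -1, 20, 0, 85]
    - [-0.5, -1, 45, 0, 85]
    - [-0.5, -1, 65, 0, 85]
    - [-0.5, -1, 75, 0, 85]
    - [-0.5, -1, 75, 0, 85]
    - [-0.5, -1, 75, 0, 40]
    - [-0.5, -1, 75, 0, 40]
    - [-0.5, -1, 75, 0, 40]
    - [-0.5, -1, 75, 0, 40]
    - [-0.5, -1, 75, 0, 40]
  force: 35

```text
t: 19.65
tcp_pos: [0.4781, -0.0106, 0.1536]
ee_rot: [0.822, 0.57, 0.001, 0.0]
contact_force: [-1.0, 1.9, 5.7]
opening: 0.0469
```

Request:
drive_tool:
  steps:
    - [0, 0, 0, 0, 75]
    - [0, 0, 0, 0, 75]
    - [0, 0, 2, 0, 75]
    - [0, 0, 4, 0, 75]
    - [0, 0, 4, 0, 40]
    - [0, 0, 4, 0, 40]
    - [0, 0, 4, 0, 40]
    - [0, 0, 4, 0, 40]
    - [0, 0, 4, 0, 40]
    - [0, 0, 4, 0, 40]
  force: 35

```text
t: 20.65
tcp_pos: [0.4772, -0.0107, 0.1485]
ee_rot: [0.822, 0.569, -0.0, -0.0]
contact_force: [-1.2, 0.2, 3.7]
opening: 0.0466
```

Request:
drive_tool:
  steps:
    - [0, 0, -3, 0, 40]
    - [0, 0, -8, 0, 40]
    - [0, 0, -15, 0, 40]
    - [0, 0, -25, 0, 40]
    - [0, 0, -35, 0, 40]
    - [0, 0, -45, 0, 40]
    - [0, 0, -55, 0, 40]
    - [0, 0, -62, 0, 40]
    - [0, 0, -65, 0, 40]
    - [0, 0, -65, 0, 40]
  force: 45

```text
t: 21.65
tcp_pos: [0.4776, -0.0106, 0.2139]
ee_rot: [0.822, 0.57, 0.0, 0.0]
contact_force: [0.1, -0.4, -1.5]
opening: 0.0464
```

```bash
python3 - <<'E'
from h import *
s=arm.sense();c=arm.capture("scene");print(s["tcp_pos"],s["contact_force"],s["opening"],np.degrees(yaw(s)));cv2.imwrite("pics/s2.png",cv2.resize(c["frame"][100:320,180:440,::-1],None,fx=2.5,fy=2.5))
print("to coaster",tool(np.r_[.448,-.2920,s["tcp_pos"][2]]-s["tcp_pos"],s))
E
```

```text
[ 0.47759956 -0.01062635  0.21388488] [ 0.08523464 -0.44928228 -1.53837814] 0.04643476054499612 [ 69.44535792 -20.55466539]
to coaster [-2.73853160e+02  7.10753402e+01 -8.83676588e-02]
```

View pics/s2.png

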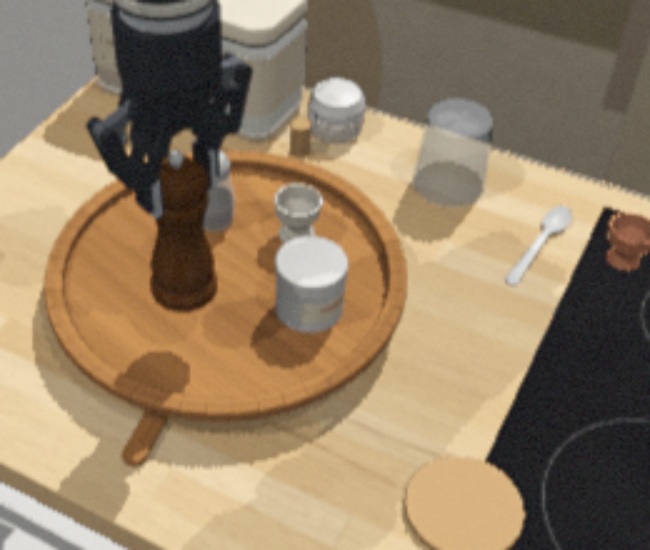

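Request:
drive_tool:
  steps:
    - [-12, 3, -8, 0, 40]
    - [-38, 10, -12, 0, 40]
    - [-72, 19, -12, 0, 40]
    - [-106, 28, -12, 0, 40]
    - [-140, 36, -12, 0, 40]
    - [-174, 45, -12, 0, 40]
    - [-208, 54, -10, 0, 40]
    - [-240, 62, -5, 0, 40]
    - [-264, 68.5, 0, 0, 40]
    - [-274, 71, 0, 0, 40]

```text
t: 22.7
tcp_pos: [0.4458, -0.2959, 0.2135]
ee_rot: [0.823, 0.567, -0.001, 0.001]
contact_force: [0.4, 0.2, -1.5]
opening: 0.0463
```

Request:
drive_tool:
  steps:
    - [0, 0, 10, 0, 40]
    - [0, 0, 25, 0, 40]
    - [0, 0, 40, 0, 40]
    - [0, 0, 55, 0, 40]
    - [0, 0, 65, 0, 40]
    - [0, 0, 72, 0, 40]
    - [0, 0, 78, 0, 40]
    - [0, 0, 82, 0, 40]
    - [0, 0, 82, 0, 40]
    - [0, 0, 82, 0, 40]

```text
t: 23.7
tcp_pos: [0.4478, -0.2924, 0.1317]
ee_rot: [0.822, 0.569, 0.0, 0.0]
contact_force: [-0.3, -0.2, -1.7]
opening: 0.046
```

```bash
python3 - <<'E'
from h import *
s=arm.sense();c=arm.capture("scene");w=arm.capture("wrist");print(s["tcp_pos"],s["contact_force"],s["opening"],np.degrees(yaw(s)));cv2.imwrite("pics/s3.png",np.hstack([cv2.resize(c["frame"][190:340,300:430,::-1],None,fx=3,fy=3),cv2.resize(w["frame"][:,:,::-1],(400,450))]))
print("to coaster",tool(np.r_[.448,-.2920,.1245]-s["tcp_pos"],s))
E
```

```text
[ 0.44777934 -0.2923717   0.13168542] [-0.3414914  -0.15349367 -1.70375315] 0.04600358590455962 [ 69.42766072 -20.57233656]
to coaster [0.42613855 0.07193965 7.18542445]
```

View pics/s3.png

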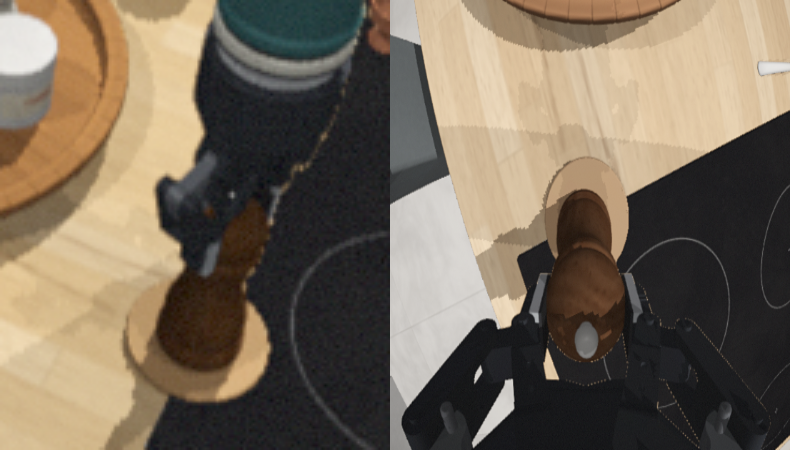

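```bash
python3 - <<'E'
from h import *
c=arm.capture("scene");T=np.array(c["cam_to_world"]);f=210/np.tan(np.radians(c["vertical_fov"])/2)
def pr(p):
    q=T[:3,:3].T@(np.array(p)-T[:3,3]);return np.array([c["cx"]+f*q[0]/-q[2],c["cy"]-f*q[1]/-q[2]])
for z in(.015,.035,.055,.085,.115,.139):
    print(z,pr([.4478,-.2924,z]).round(1),((pr([.4478,-.2924,z])-[300,190])*3).round(0))
hsv=cv2.cvtColor(c["frame"],cv2.COLOR_RGB2HSV)
m=(hsv[...,2]<110)&(hsv[...,1]>110)&(hsv[...,0]<20)
for v in range(262,314,4):
    u=np.where(m[v,335:410])[0]+335
    if len(u):print(v,u.min(),u.max(),(u.min()+u.max())/2)
E
```

```text
0.015 [365.4 300.5] [196. 331.]
0.035 [366.9 295.1] [201. 315.]
0.055 [368.4 289.5] [205. 299.]
0.085 [370.8 280.8] [212. 272.]
0.115 [373.3 271.6] [220. 245.]
0.139 [375.4 263.8] [226. 221.]
262 378 388 383.0
266 375 389 382.0
270 374 388 381.0
274 374 387 380.5
278 362 384 373.0
282 359 381 370.0
286 356 380 368.0
290 355 382 368.5
294 353 381 367.0
298 352 380 366.0
302 351 389 370.0
306 351 379 365.0
310 355 389 372.0
```

Request:
drive_tool:
  steps:
    - [0, 0, 2, 0, 40]
    - [0, 0, 3.5, 0, 40]
    - [0, 0, 4.5, 0, 40]
    - [0, 0, 5.5, 0, 40]
    - [0, 0, 6.2, 0, 40]
    - [0, 0, 6.8, 0, 40]
    - [0, 0, 7, 0, 40]
    - [0, 0, 7, 0, 40]
    - [0, 0, 7, 0, 40]
    - [0, 0, 7, 0, 40]

```text
t: 24.85
tcp_pos: [0.4476, -0.2924, 0.125]
ee_rot: [0.822, 0.569, 0.0, 0.0]
contact_force: [-0.1, -0.2, 5.2]
opening: 0.0463
```

Request:
drive_tool:
  steps:
    - [0, 0, -0.3, 0, 46]
    - [0, 0, -0.3, 0, 55]
    - [0, 0, -0.3, 0, 65]
    - [0, 0, -0.3, 0, 75]
    - [0, 0, -0.3, 0, 85]
    - [0, 0, -0.3, 0, 85]
    - [0, 0, -5, 0, 85]
    - [0, 0, -20, 0, 85]
    - [0, 0, -40, 0, 85]
    - [0, 0, -65, 0, 85]

```text
t: 25.85
tcp_pos: [0.447, -0.2919, 0.1898]
ee_rot: [0.822, 0.569, -0.0, -0.001]
contact_force: [0.7, 0.7, -0.2]
opening: 0.0849
```

Request:
drive_tool:
  steps:
    - [0, 0, -30, 0, 85]
    - [0, 0, -60, 0, 85]
    - [0, 0, -90, 0, 85]
    - [40, 0, -90, 0, 85]
    - [80, 0, -90, 0, 85]
    - [120, 0, -90, 0, 85]
    - [150, 0, -90, 0, 85]
    - [150, 0, -90, 0, 85]
    - [150, 0, -90, 0, 85]
    - [150, 0, -90, 0, 85]

```text
t: 26.85
tcp_pos: [0.4996, -0.1531, 0.2797]
ee_rot: [0.823, 0.569, -0.0, 0.0]
contact_force: [0.3, -0.4, -0.5]
opening: 0.0849
```

```bash
python3 - <<'E'
from h import *
s=arm.sense();c=arm.capture("scene");t=arm.capture("top");print(s["tcp_pos"],s["contact_force"],s["opening"])
cv2.imwrite("pics/s4.png",np.hstack([cv2.resize(c["frame"][130:340,120:430,::-1],(465,315)),cv2.resize(t["frame"][150:310,300:460,::-1],(315,315))]))
E
```

```text
[ 0.49961658 -0.1531413   0.27970582] [ 0.26909051 -0.35670121 -0.54027409] 0.08489331161340961
```

View pics/s4.png

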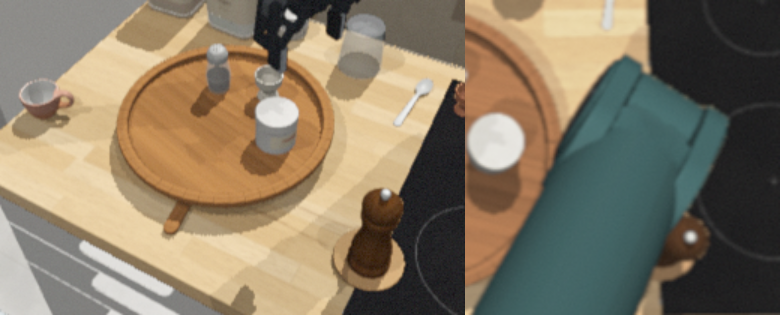

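```bash
python3 - <<'E'
from h import *
t=arm.capture("top");s=arm.sense();p=onz(t,[414.3,270.4],.155)[0];print(p,(p[:2]-[.448,-.2916])*1000,abs(s["joint_velocities"]).max())
if np.hypot(*(p[:2]-[.448,-.2916]))<.012: print(arm.hand_in())
E
```

```text
[ 0.44607057 -0.2920178   0.155     ] [-1.92942614 -0.41780155] 0.007340933772248426
the job is handed in; nothing more can be done
None
```

I turned the tray until the mill stood over the tongue, moved the mill onto the cork coaster and handed the job in at about 27 s of the 67 s allowed.

- **Turning the tray:** I felt for the rim with the closed fingertips. I pressed it with 7 to 9.5 N (readings at the end of each drag call), under the 15 N limit, and dragged the tray about 67° clockwise. After I let go, the mill measured about 1 mm off the tongue's line; the limit is 14 mm.
- **Moving the mill:** I gripped it by its head. The first grip pressed upwards a little, so I let go, went 4 mm lower and gripped again. I then lifted it, carried it over and set it down with about 7 N on the coaster.
- **Last checks:**
  - The mill's knob measured about 2 mm from the coaster's centre; the limit is 22 mm.
  - The mill looked upright in the final pictures.
  - The salt shaker, tin and egg cup were still standing on the tray, and the mug looked undisturbed.
  - The arm was clear of everything.

No check failed. While I lowered the mill it seemed to lean in one picture, but projecting its axis into that view showed it upright, so the lean was only perspective.

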